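# Open the combination lock on the laser case

### The arm

A 7-joint arm with a two-finger parallel gripper is mounted at the origin on the work surface. World frame = base frame: x ahead of the robot, y to its left, z up, the work surface at z = 0. Lengths are in m, angles in rad, forces in N, time in s.
With the tool pointing down it reaches from about 0.425 to 0.875 m from the base axis. Payload 4.7 kg.
Tool frame: the origin (TCP) lies midway between the tips of the shut fingers; the grasp point (between the pads) lies 19 mm behind it; x points along the fingers, z is the direction in which the jaws open and shut, and the axes are right-handed (so a half turn about x gives the same grasp; the last joint's range is limited). The gripper opens to 87 mm and grips with 3 to 60 N. Pads are 19 mm wide; open, the fingers measure 117 mm over their backs; the gripper's body (75 mm by 190 mm) begins 51 mm behind the grasp point.
Start: joints at [-1.115, 0.321, -0.07, 1.45, 0.023, 1.371, -0.057], TCP at [0.278, 0.588, 0.223] pointing down, gripper open.
Joint ranges: [-2.86, 2.86], [-0.3, 2.09], [-1.38, 1.24], [0.06, 2.45], [-1.56, 4.7], [0.09, 2.05], [-2.69, 2.69]. Speed limits (rad/s): [2.57, 2.57, 3.14, 3.14, 3.14, 3.14, 3.14].

### API

Orientations are given as a rotation vector (axis times angle).
In Python, from bench import ctrl gives the robot as it stands.
- The arm moves only by the shell command python3 -m pendant 'ROWS' [OPENING] [FORCE]. ROWS is JSON, a list of rows, each an object with "travel": the shift along the tool's x, y, z in m, a list of three; "twist": the turn about the tool's x in rad. In form: [{"travel": [x, y, z], "twist": twist}, ...]. A call has 1 to 10 rows; each row is the pose to reach, as a shift and turn from the pose measured when the call began, along the tool's axes at that moment; what a row does not reach only later rows make up. A row lasts 1/8 s, in which the tool goes at most 62.5 mm and 10.7 degrees, less where a joint would pass 70% of its speed; a pose out of reach is approached as far as the arm can. A call with a gripper value outside its range is refused whole. OPENING is the opening, from -1 (shut) to 1 (fully open), so that 0 is half open, set as the call begins (- or left out, the last holds). The fingers move at their own pace and stop on an object; FORCE is the grip in N (left out, the last holds). Time passes only in rows, so rows that repeat a pose let the fingers close. It gives the time, the measured TCP pose, the force and the opening at its end, in the units of the state.
- ctrl.get_state(): the state, without advancing time (a new reading comes with each control period).
- ctrl.get_image(name): name is "scene" or "top" or "wrist"; returns the picture (400x640x3 uint8, red, green, blue); there is no depth.
- ctrl.camera_model(name): a dict with "K" (3x3 intrinsics, pixels), "distortion" ([k1, k2, p1, p2, k3] as OpenCV has them; the pictures are not rectified), "rvec" (rotation vector, rad) and "tvec" (3), from world to camera coordinates, as OpenCV has them; the wrist camera has in their place "T_tool_cam" (4x4, takes a point from camera to tool coordinates, whose origin is the TCP and whose axes are the tool frame's). Camera axes: x right, y down, z forward; pixel columns grow to the right and rows downward; lengths in m; the calibration is good to about 2 mm. A picture is of the moment at which its call begins: read the wrist's pose just before it. camera_model takes no time and is no camera call.
- ctrl.close_job(): hands the job in, once; it reports no verdict.
The state is a dict: "time": time; "joint_positions": joint angles; "qd": joint speeds; "joint_torque": joint torques, N m; "position": TCP position; "tool_rot": TCP orientation; "ft_force": force on the tool from outside, world axes, zero at the start; "torque": the same for the moment, N m; "grip_width": opening from 0.0 (shut) to 1.0 (fully open).
Only numpy, scipy, OpenCV 4.12 (cv2) and the standard library are available. Lean on these libraries where they do the work, as an engineer would, in place of code of your own. Each camera call takes 0.05 s, during which the arm holds its last target.

### The job

Unlock the laser case: set the left dial to 5 and the right dial to 2, feeling for the exact spot around each number (the lock is worn, so it may lie up to half a number to either side; the left one drops in first) until the orange-tabbed locking bar jumps forward for each, and never force a dial or the hasp against the bar. Then slide the red hasp handle all the way to the left, let go, and leave the things around the case where they are.

Things in the scene. Friction and masses are not known exactly. Their poses are not given: they have to be found in the camera images.
- dial_left_grip (a point): left dial (case's +y half): black knob, round skirt 26 mm radius, 8 mm high, with an upright grip bar on it 44 mm long, 14 mm thick, 36 mm high; turns about the vertical. Point: on the axis, half-way up the bar (18 mm above the skirt), 28 mm above the case's top. x axis: along the bar to its pointer end (white line). The 0 mark lies to the case's left; 0 to 7 run clockwise from above
- dial_right_grip (a point): right dial, the same, 150 mm from the left one towards the case's right (-y)
- dial_left (a joint): left dial, rad, growing clockwise from above; 0 at number 0, 0.4 per number, range 0 to 2.8 (5 is 2.0). The true gate lies anywhere within 0.2 of number 5; the bar stays in over about 0.12 rad (with a little give at its edges). Friction 0.1 N m. Past the gate's edge the dropped bar blocks the dial at 24 mm radius; over 20 N there (0.48 N m on the dial) breaks the lock
- dial_right (a joint): angle of the right dial, the same; its gate lies within 0.2 rad to either side of the number 2 (0.8 rad)
- bar (a joint): travel of the locking bar away from the robot, m. A spring (3.3 N falling to 1.7 N) pushes it on the dials' hidden wheels: about 0.001 locked, jumps to 0.006 with the left dial in its gate, then to 0.011 (open) with the right one in too. The right dial shows nothing before the left is in. In the last 0.1 rad before a gate it creeps up to 3 mm. It then holds the dials captive
- bar_tab (a point): top of the orange 8 mm tab of the locking bar, in a black window between the dials, standing 9 mm above the case's top; it moves with the bar along the case's +x
- hasp (a joint): travel of the hasp to the case's left (+y), m, 0 shut to 0.05 at its stop (fully open). Friction 2.5 N; stays where it is left. Blocked after about 1 mm until the bar is at 0.011; do not push it against the bar with more than 20 N
- hasp_grip (a point): red hasp handle on the near part of the case's top: an upright tab 14 mm thick along the travel, 28 mm long across it, its top 38 mm above the case's top; the point lies at its middle, 24 mm above the case's top (14 mm below the tab's top). Its y axis is the direction of travel (opening)
- lock: the laser case, fixed: a cream steel box 200 x 300 x 70 mm; origin at the centre of its underside, x away from the robot, y to its left. The dials' axes lie at x = 30 mm, y = +75 and -75 mm, the hasp handle at x = -65 mm, y = -30 mm (shut) to +20 mm (open)
- post_a: bystander: optical post with collar, 130 mm tall, base 54 mm wide, behind the case; origin under its base
- post_b: bystander: optical post, 100 mm tall, base 54 mm wide, behind the case; origin under its base
- tape: bystander: blue tape ring, 90 mm wide, 24 mm high, lying left of the case; origin at the centre of its underside
- jar: bystander: amber jar, 52 mm wide, 65 mm tall, right of the case; origin under its base
- driver: bystander: red-handled screwdriver lying beside the case
- collar: bystander: small dark steel collar, 26 mm wide, 12 mm high, lying on the case's top near its front right corner; origin at the centre of its underside
- lens_ring: bystander: black lens ring, 56 mm wide, 14 mm high, right of the case; origin at the centre of its underside

How it is judged:
On the way:
1. both dials are in their gates and the locking bar has jumped fully forward, the hasp still shut (value of joint bar above 0.0095 m and value of joint hasp below 0.006 m), for 0.1 s.
At the end, for the whole second after the job is handed in: The left dial is at 5 and the right dial at 2 (each within 0.3 rad, in its gate), the locking bar is fully forward (beyond 9 mm of its 11 mm), and the hasp is at rest within 3 mm of its open stop (beyond 47 mm of 50 mm) (value of joint bar above 0.009 m and value of joint hasp above 0.047 m and velocity of joint hasp below 0.01 m/s and value of joint dial_left between 1.7 and 2.3 rad and value of joint dial_right between 0.5 and 1.1 rad); the robot touches nothing.
It fails at once if the left dial is forced against the locking bar (over 20 N) (contact force between dial_left and bar above 20 N).
It fails at once if the right dial is forced against the locking bar (over 20 N) (contact force between dial_right and bar above 20 N).
It fails at once if the hasp is forced against the locking bar (over 20 N) (contact force between hasp and bar above 20 N).
It fails at once if a thing around the case is moved by more than 30 mm (distance of any of post_a, post_b, tape, jar, driver, collar, lens_ring from where it was at the start of the episode above 0.03 m).
It also fails if it takes over 72 s, if anything falls off the work surface, if the arm or the gripper's body presses on something with over 40 N, if the wrist force passes 120 N, or if a joint passes its speed limit or range.

## Working session

There is one attempt and no reset: what is moved stays moved. The work goes in short steps, Python scripts to look and compute and a shell command to move; the robot and the scene stay as the last step left them, time stands still between calls to the robot, and variables do not carry over. Pictures are saved under pics/ and viewed, and the job is handed in when it is done.

```bash
ls; mkdir -p pics; cat > h.py <<'E'
import numpy as np, cv2
from bench import ctrl
from scipy.spatial.transform import Rotation as R
def save(n,im,s=1): cv2.imwrite('pics/'+n+'.png', im[:,:,::-1])
def cam(name,st=None):
    m=ctrl.camera_model(name); K=np.array(m['K']); d=np.array(m['distortion'])
    if 'rvec' in m:
        Rm=R.from_rotvec(np.ravel(m['rvec'])).as_matrix(); t=np.ravel(m['tvec'])
    else:
        T=np.array(m['T_tool_cam']); W=np.eye(4); W[:3,:3]=R.from_rotvec(st['tool_rot']).as_matrix(); W[:3,3]=st['position']
        C=np.linalg.inv(W@T); Rm=C[:3,:3]; t=C[:3,3]
    return K,d,Rm,t
def ray(c,px):
    K,d,Rm,t=c
    u=cv2.undistortPoints(np.array(px,float).reshape(-1,1,2),K,d).reshape(-1,2)
    v=np.c_[u,np.ones(len(u))]@Rm
    return -Rm.T@t, v
def onz(c,px,z):
    o,v=ray(c,px); return o+v*((z-o[2])/v[:,2])[:,None]
def proj(c,P):
    K,d,Rm,t=c
    return cv2.projectPoints(np.array(P,float).reshape(-1,1,3),cv2.Rodrigues(Rm)[0],t,K,d)[0].reshape(-1,2)
E
python3 - <<'E'
from h import *
s=ctrl.get_state(); print(s)
for n in ['scene','top','wrist']:
    save(n+'0',ctrl.get_image(n))
print(R.from_rotvec(s['tool_rot']).as_matrix().round(3))
for n in ['scene','top','wrist']: print(ctrl.camera_model(n))
E
```

```text
pics
{'time': 0.0, 'joint_positions': array([-1.11492953,  0.32180167, -0.07007175,  1.45170645,  0.02262618,
        1.3708103 , -0.05689671]), 'qd': array([-0.00129095, -0.00102791, -0.00142853,  0.00135606, -0.00191947,
       -0.00024711, -0.00091288]), 'joint_torque': array([-1.00877078e-04, -4.91287887e+01, -4.04167129e-01, -3.12531066e+01,
       -6.40514516e-02,  4.39105066e-02,  1.85176118e-04]), 'position': array([0.27771602, 0.58705103, 0.2214595 ]), 'tool_rot': array([-0.8791027 ,  1.38798167,  0.87722213]), 'ft_force': array([-0.8785714 ,  0.4453704 ,  0.66970514]), 'torque': array([-0.04074024,  0.02438776,  0.01325859]), 'grip_width': 1.0017128665294377}
[[-0.001 -0.904  0.428]
 [-0.002  0.428  0.904]
 [-1.    -0.    -0.002]]
{'K': array([[473.90877297,   0.        , 318.04085913],
       [  0.        , 473.90877297, 195.32845651],
       [  0.        ,   0.        ,   1.        ]]), 'distortion': array([0.04910772, 0.        , 0.        , 0.        , 0.        ]), 'rvec': array([ 1.64564688,  2.12950468, -0.6958056 ]), 'tvec': array([ 0.0712432 , -0.42643479,  1.48007
[... 264 characters left out ...]
array([ 2.17412435, -2.11881793,  0.15997867]), 'tvec': array([0.08152766, 0.58431715, 1.02783626])}
{'K': array([[288.87170542,   0.        , 319.25791063],
       [  0.        , 288.87170542, 199.92955375],
       [  0.        ,   0.        ,   1.        ]]), 'distortion': array([-0.0514458,  0.       ,  0.       ,  0.       ,  0.       ]), 'T_tool_cam': array([[ 6.92009864e-05, -2.99592588e-01,  9.54067228e-01,
        -1.62932724e-01],
       [ 7.27966918e-04, -9.54066963e-01, -2.99592558e-01,
         8.18928366e-02],
       [ 9.99999733e-01,  7.15261481e-04,  1.52071118e-04,
        -4.26574026e-04],
       [ 0.00000000e+00,  0.00000000e+00,  0.00000000e+00,
         1.00000000e+00]])}
```

View pics/scene0.png

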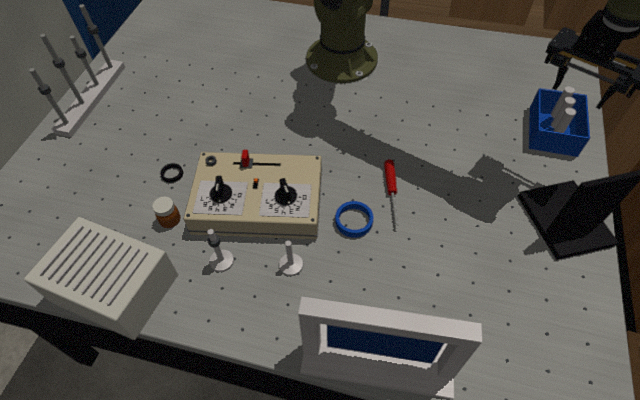

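View pics/top0.png

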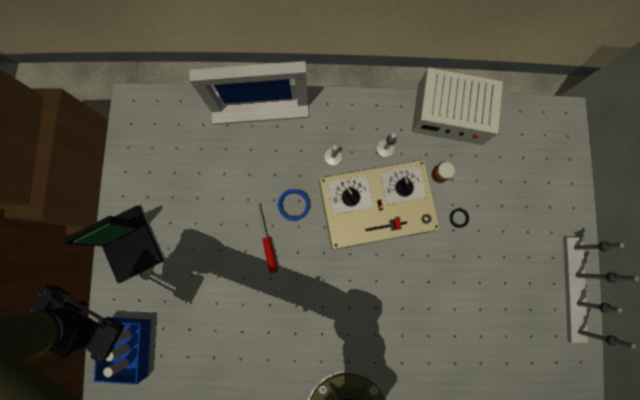

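View pics/wrist0.png

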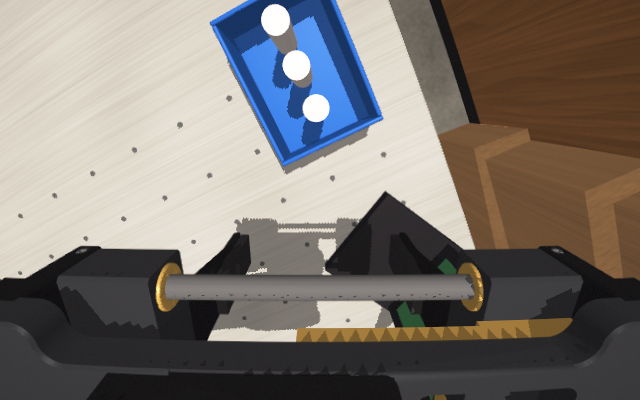

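The top view shows the case at about (380,203), with dials at (351,196) and (405,187) and the hasp at (397,223). In the scene view the case is centred near (255,190). Next I'll measure the case.

```bash
python3 - <<'E'
from h import *
im=cv2.imread('pics/top0.png'); c=cam('top')
crop=im[140:260,300:480]; cv2.imwrite('pics/top0z.png',cv2.resize(crop,None,fx=4.4,fy=4.4,interpolation=cv2.INTER_CUBIC))
sc=cv2.imread('pics/scene0.png')[140:250,170:350]; cv2.imwrite('pics/scene0z.png',cv2.resize(sc,None,fx=4.4,fy=4.4,interpolation=cv2.INTER_CUBIC))
hsv=cv2.cvtColor(im,cv2.COLOR_BGR2HSV); print(hsv[240,345],hsv[205,440-10],hsv[170,300])
m=cv2.inRange(hsv,(15,40,120),(35,140,255)); 
m=cv2.morphologyEx(m,cv2.MORPH_CLOSE,np.ones((9,9)))
cs,_=cv2.findContours(m,0,2)
cs=[k for k in cs if 300<cv2.boundingRect(k)[0]<470 and cv2.contourArea(k)>500]
for k in cs: print(cv2.contourArea(k),cv2.boundingRect(k))
k=max(cs,key=cv2.contourArea); bx=cv2.boxPoints(cv2.minAreaRect(k)); print(bx)
P=onz(c,bx,0.07); print(P.round(4)); print([np.linalg.norm(P[i]-P[i-1]).round(4) for i in range(4)], P.mean(0))
E
```

```text
[ 23  80 170] [ 22  82 158] [ 34  33 116]
7631.0 (320, 159, 120, 90)
4009.0 (421, 68, 82, 66)
[[318.94968 176.60907]
 [427.04733 157.15149]
 [440.0295  229.27469]
 [331.93185 248.73227]]
[[ 0.6484  0.094   0.07  ]
 [ 0.7125 -0.2074  0.07  ]
 [ 0.5111 -0.2397  0.07  ]
 [ 0.4517  0.0542  0.07  ]]
[np.float64(0.2006), np.float64(0.3082), np.float64(0.204), np.float64(0.2999)] [ 0.58093732 -0.07473249  0.07      ]
```

View pics/top0z.png

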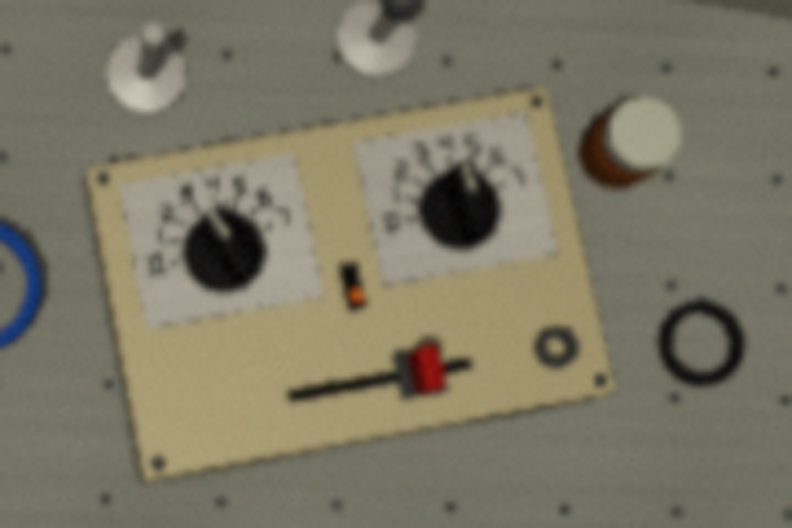

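View pics/scene0z.png

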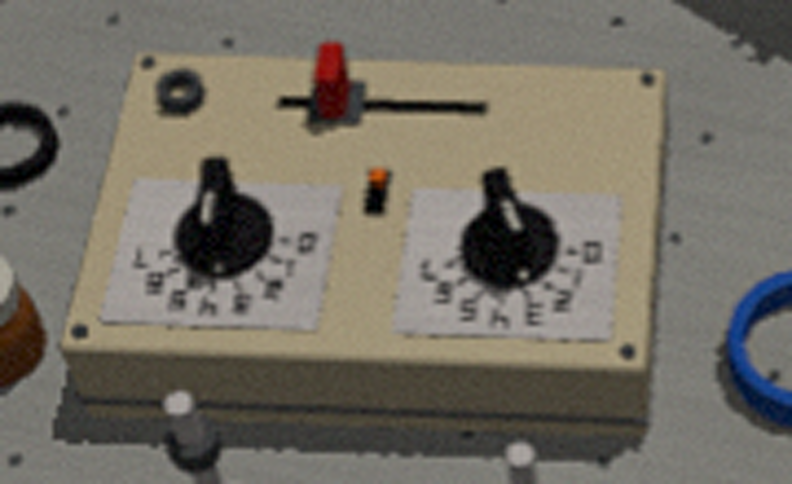

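```bash
python3 -m pendant '[{"travel":[-0.05,0,0],"twist":0},{"travel":[-0.1,-0.03,-0.023],"twist":0.1},{"travel":[-0.1,-0.073,-0.057],"twist":0.27},{"travel":[-0.1,-0.116,-0.091],"twist":0.44},{"travel":[-0.1,-0.16,-0.126],"twist":0.61},{"travel":[-0.1,-0.203,-0.16],"twist":0.78},{"travel":[-0.1,-0.246,-0.194],"twist":0.95},{"travel":[-0.1,-0.29,-0.228],"twist":1.12},{"travel":[-0.1,-0.333,-0.262],"twist":1.29},{"travel":[-0.1,-0.376,-0.296],"twist":1.46}]' 0
```

```text
time: 1.4
position: [0.4916, 0.1573, 0.3221]
tool_rot: [0.263, 1.555, -0.265]
ft_force: [0.1, 0.1, -0.5]
grip_width: 0.5
```

```bash
python3 -m pendant '[{"travel":[0.005,-0.034,0.035],"twist":0.17},{"travel":[0.01,-0.068,0.07],"twist":0.34},{"travel":[0.015,-0.102,0.104],"twist":0.51},{"travel":[0.02,-0.136,0.14],"twist":0.68},{"travel":[0.022,-0.17,0.173],"twist":0.85},{"travel":[0.022,-0.17,0.173],"twist":0.9},{"travel":[0.022,-0.17,0.173],"twist":0.9}]'; python3 - <<'E'
from h import *
s=ctrl.get_state(); print(R.from_rotvec(s['tool_rot']).as_matrix().round(3), s['joint_positions'].round(2),s['position'])
save('w1',ctrl.get_image('wrist'))
E
```

```text
time: 2.28
position: [0.5986, -0.0606, 0.2997]
tool_rot: [0.958, 1.35, -0.961]
ft_force: [0.6, 1.0, 0.4]
grip_width: 0.499
[[-0.002  0.945  0.328]
 [-0.001  0.328 -0.945]
 [-1.    -0.002  0.001]] [-0.45  0.21  0.6   1.47 -0.12  1.49 -1.08] [ 0.59862395 -0.06062662  0.29972062]
```

View pics/w1.png

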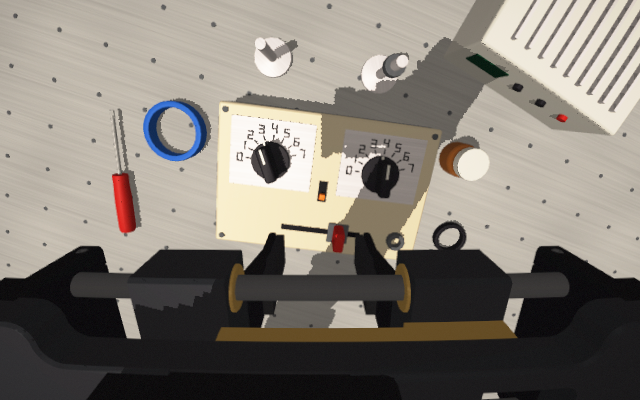

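```bash
python3 - <<'E'
im=__import__('cv2').imread('pics/w1.png'); import cv2
cv2.imwrite('pics/w1z.png',cv2.resize(im[90:260,205:450],None,fx=3.2,fy=3.2,interpolation=cv2.INTER_CUBIC))
E
```

```text
(no output)
```

View pics/w1z.png

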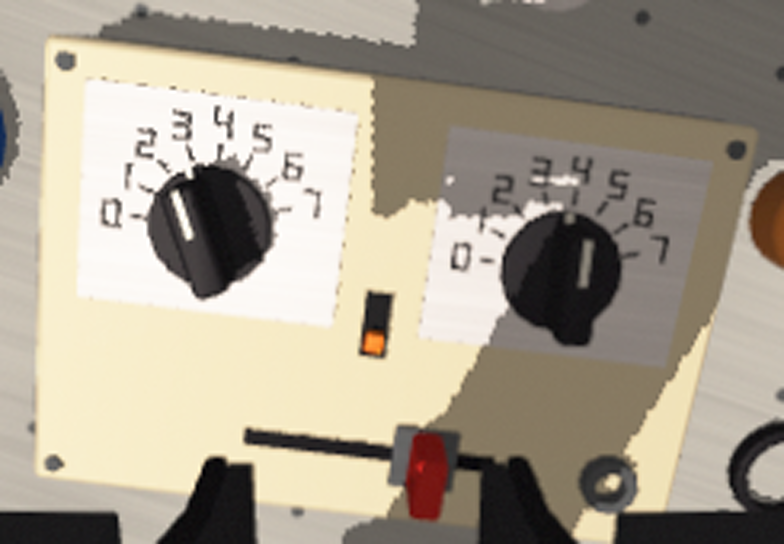

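```bash
cat >> h.py <<'E'
def caseframe(ctr,yaw):
    ex=np.array([np.cos(yaw),np.sin(yaw),0]); ey=np.array([-np.sin(yaw),np.cos(yaw),0])
    return lambda x,y,z: np.array([ctr[0],ctr[1],0])+ex*x+ey*y+np.array([0,0,z])
E
python3 - <<'E'
from h import *
s=ctrl.get_state(); c=cam('wrist',s)
q=lambda l: np.array(l,float)/3.2+[205,90]
P=onz(c,q([(47,38),(758,130),(37,474),(66,61),(736,149),(54,462)]),0.07)
print(P.round(4)); fl,fr,nl=P[:3]
ey=(fl-fr); print(np.linalg.norm(fl-fr),np.linalg.norm(fl-nl))
yaw=np.arctan2(-ey[0],ey[1]); ex=fl-nl; print('yaw',yaw,np.arctan2(ex[1],ex[0]))
print('ctr',(fr+nl)/2)
sy=P[3]-P[4]; print('screw yaw',np.arctan2(-sy[0],sy[1]),np.linalg.norm(sy),np.linalg.norm(P[3]-P[5]),(P[4]+P[5])/2)
for n,l in [('L',[(177,192),(191,240)]),('R',[(588,240),(583,288)])]:
    w=onz(c,q(l),0.116); d=w[0]-w[1]; a=np.arctan2(d[1],d[0]); print(n,w.round(4),np.linalg.norm(d),'dial',np.pi/2-(a-yaw))
# refine yaw average, also top-camera result
for y,ct in [(yaw,(fr+nl)/2)]:
    f=caseframe(ct,y)
    for nm,p in [('L',f(.03,.075,.08)),('R',f(.03,-.075,.08)),('h',f(-.065,-.03,.108))]: print(nm,p.round(4),(proj(c,p)-[205,90])*3.2)
t=cam('top'); print('top', onz(t,[[351,196],[405,187]],0.08))
E
```

```text
[[ 0.6442  0.0923  0.07  ]
 [ 0.7069 -0.1973  0.07  ]
 [ 0.4532  0.0512  0.07  ]
 [ 0.6379  0.0827  0.07  ]
 [ 0.6966 -0.1919  0.07  ]
 [ 0.4619  0.045   0.07  ]]
0.2962979420556415 0.19532551158847
yaw 0.21333258995983817 0.2121111602300955
ctr [ 0.58008041 -0.07305088  0.07      ]
screw yaw 0.21064954738331299 0.28073923837812387 0.17996708479500173 [ 0.57928089 -0.07344105  0.07      ]
L [[0.6102 0.0179 0.116 ]
 [0.5944 0.0078 0.116 ]] 0.01867913910955027 dial 1.2165431907296451
R [[ 0.6443 -0.1345  0.116 ]
 [ 0.6264 -0.1401  0.116 ]] 0.018751128117155926 dial 1.4809441825856826
L [0.5935 0.0066 0.08  ] [[208.75302347 227.06659957]]
R [ 0.6253 -0.14    0.08  ] [[562.57466082 270.38824361]]
h [ 0.5229 -0.1161  0.108 ] [[429.67833935 490.36917897]]
top [[ 0.59488518  0.00577259  0.08      ]
 [ 0.62372849 -0.14181506  0.08      ]]
```

```bash
python3 -m pendant '[{"travel":[0.04,0.008,-0.03],"twist":-0.12},{"travel":[0.08,0.0177,-0.065],"twist":-0.232},{"travel":[0.12,0.0177,-0.065],"twist":-0.232},{"travel":[0.15,0.0177,-0.065],"twist":-0.232},{"travel":[0.165,0.0177,-0.065],"twist":-0.232},{"travel":[0.165,0.0177,-0.065],"twist":-0.232}]' 0; python3 - <<'E'
from h import *
s=ctrl.get_state(); print(R.from_rotvec(s['tool_rot']).as_matrix().round(3), s['joint_positions'].round(2),s['position'],s['torque'])
save('w2',ctrl.get_image('wrist'))
E
```

```text
time: 3.08
position: [0.5932, 0.0078, 0.1343]
tool_rot: [0.779, 1.428, -0.782]
ft_force: [-0.2, -0.2, -0.4]
grip_width: 0.5
[[-0.003  0.842  0.539]
 [-0.001  0.539 -0.842]
 [-1.    -0.003 -0.001]] [-0.5   0.28  0.52  1.72 -0.15  1.18 -0.94] [0.59316017 0.00782652 0.13432849] [-0.11472499  0.05696354  0.00485002]
```

View pics/w2.png

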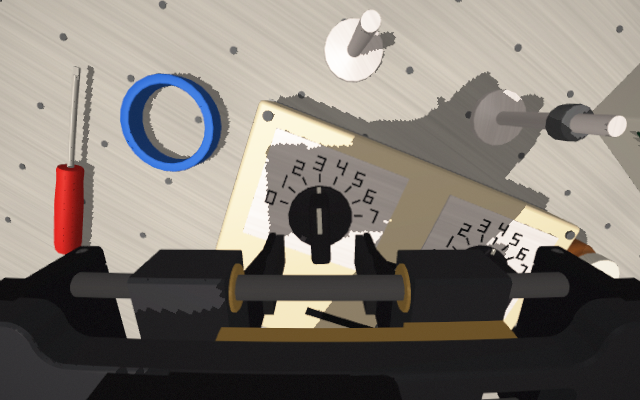

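The wrist picture shows the left knob's bar upright and centred between the fingers (column 319). I'll lower and grip it gently.

```bash
python3 -m pendant '[{"travel":[0.025,0,0],"twist":0},{"travel":[0.042,0,0],"twist":0},{"travel":[0.0475,0,0],"twist":0},{"travel":[0.0475,0,0],"twist":0}]' 0; python3 -m pendant '[{"travel":[0,0,0],"twist":0},{"travel":[0,0,0],"twist":0},{"travel":[0,0,0],"twist":0},{"travel":[0,0,0],"twist":0}]' -1 12; python3 - <<'E'
from h import *
s=ctrl.get_state(); print(s['position'],s['torque'],s['grip_width'])
a=ctrl.get_image('scene');b=ctrl.get_image('top');w=ctrl.get_image('wrist')
z=lambda i,y,x:cv2.resize(i[y:y+100,x:x+150],None,fx=5,fy=3*5/3,interpolation=cv2.INTER_CUBIC)
save('sg',z(a,140,190));save('tg',z(b,150,310)); save('w3',w)
E
```

```text
time: 3.62
position: [0.5942, 0.0075, 0.0882]
tool_rot: [0.78, 1.426, -0.782]
ft_force: [0.1, -0.0, -0.0]
grip_width: 0.504
time: 4.12
position: [0.5941, 0.0079, 0.0884]
tool_rot: [0.78, 1.427, -0.781]
ft_force: [-0.6, 1.2, 1.3]
grip_width: 0.166
[0.59408174 0.00794698 0.0884467 ] [0.22745813 0.2653172  0.06419826] 0.16589154448769294
```

View pics/sg.png

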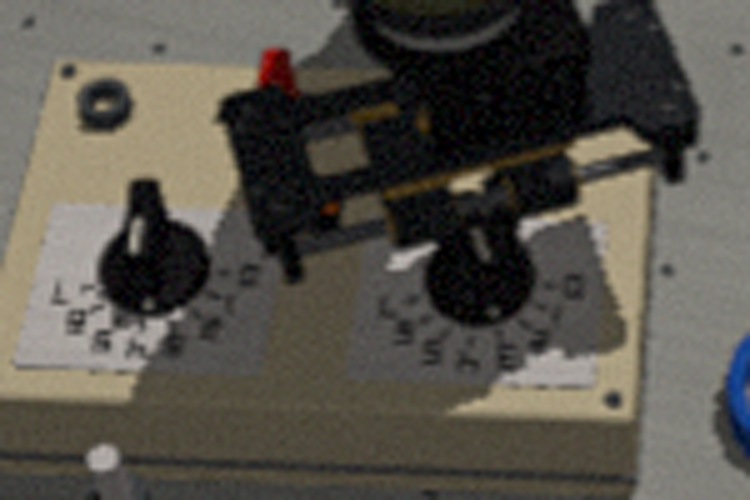

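View pics/tg.png

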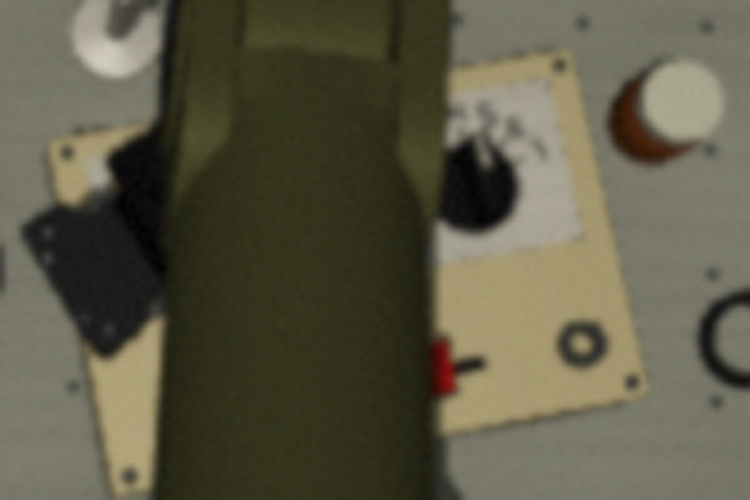

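View pics/w3.png

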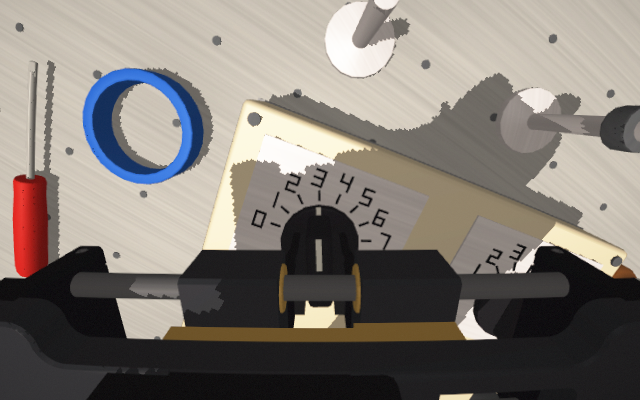

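```bash
python3 -m pendant '[{"travel":[0,0,0],"twist":0.1},{"travel":[0,0,0],"twist":0.2},{"travel":[0,0,0],"twist":0.3},{"travel":[0,0,0],"twist":0.4},{"travel":[0,0,0],"twist":0.48},{"travel":[0,0,0],"twist":0.53},{"travel":[0,0,0],"twist":0.53}]' -1 12; cat > look.py <<'E'
from h import *
import sys
s=ctrl.get_state(); M=R.from_rotvec(s['tool_rot']).as_matrix()
print('t',s['time'],'yaw z',np.arctan2(M[1,2],M[0,2]).round(4),'dialL', (np.pi/2-(np.arctan2(M[1,2],M[0,2])+np.pi/2-0.212)).round(3),'pos',s['position'].round(4),'F',s['ft_force'].round(1),'T',s['torque'].round(3),s['grip_width'].round(3))
a=ctrl.get_image('scene')
h=cv2.cvtColor(a[165:200,225:285],cv2.COLOR_RGB2HSV)
m=cv2.inRange(h,(6,150,60),(22,255,255)); ys,xs=np.nonzero(m); print('tab n',len(xs), xs.mean()+225 if len(xs) else None, ys.mean()+165 if len(xs) else None)
if len(sys.argv)>1:
    save(sys.argv[1],cv2.resize(a[140:240,190:340],None,fx=5,fy=5,interpolation=cv2.INTER_CUBIC))
E
python3 look.py s2
```

```text
time: 5.15
position: [0.5943, 0.0073, 0.0884]
tool_rot: [1.179, 1.227, -1.181]
ft_force: [0.9, -0.6, -0.1]
grip_width: 0.164Traceback (most recent call last):
  File "look.py", line 4, in <module>
    print('t',s['time'],'yaw z',np.arctan2(M[1,2],M[0,2]).round(4),'dialL', (np.pi/2-(np.arctan2(M[1,2],M[0,2])+np.pi/2-0.212)).round(3),'pos',s['position'].round(4),'F',s['ft_force'].round(1),'T',s['torque'].round(3),s['grip_width'].round(3))
                                                                                                                                                                                                                          ^^^^^^^^^^^^^^^^^^^^^
AttributeError: 'float' object has no attribute 'round'
```

```bash
sed -i "s/,s\['grip_width'\].round(3)//" look.py; python3 look.py s2
```

```text
t 5.15 yaw z -1.5314 dialL 1.743 pos [0.5943 0.0073 0.0884] F [ 0.9 -0.6 -0.1] T [-0.291  0.071  0.034]
tab n 28 262.17857142857144 176.42857142857142
```

View pics/s2.png

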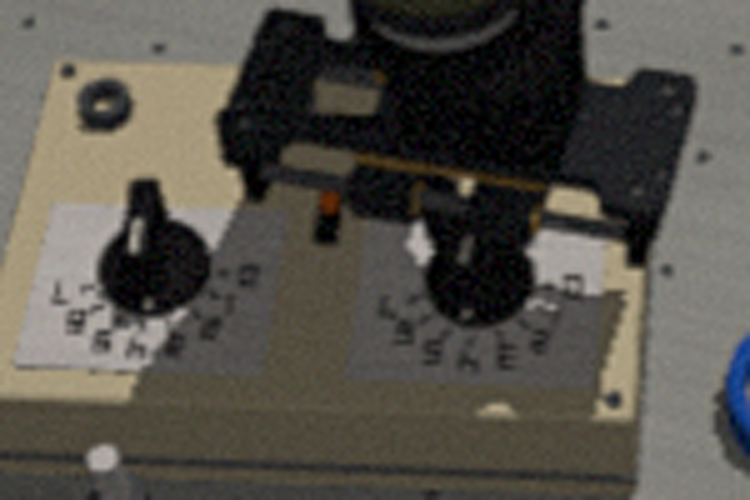

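```bash
cat > look.py <<'E'
from h import *
import sys
s=ctrl.get_state(); M=R.from_rotvec(s['tool_rot']).as_matrix()
print('t',round(s['time'],2),'dial', (0.212-np.arctan2(M[1,2],M[0,2])).round(3),'pos',s['position'].round(4),'F',s['ft_force'].round(1),'T',s['torque'].round(3))
a=ctrl.get_image('scene')
r=a[172:196,250:263].astype(float)
w=np.clip(r[:,:,0]-1.6*r[:,:,1]-10,0,None); w[r[:,:,0]<60]=0
yy,xx=np.mgrid[172:196,250:263]
print('tab w',w.sum().round(0),(w*xx).sum()/w.sum(),(w*yy).sum()/w.sum())
if len(sys.argv)>1:
    save(sys.argv[1],cv2.resize(a[160:210,220:295],None,fx=10,fy=10,interpolation=cv2.INTER_CUBIC))
E
python3 look.py
python3 -m pendant '[{"travel":[0,0,0],"twist":0.02},{"travel":[0,0,0],"twist":0.04},{"travel":[0,0,0],"twist":0.04}]'; python3 look.py
python3 -m pendant '[{"travel":[0,0,0],"twist":0.02},{"travel":[0,0,0],"twist":0.04},{"travel":[0,0,0],"twist":0.04}]'; python3 look.py s3
```

```text
t 5.2 dial 1.743 pos [0.5943 0.0072 0.0884] F [ 0.3 -0.4  0.1] T [-0.318  0.025  0.09 ]
tab w 147.0 255.52588555858313 180.0449591280654
time: 5.62
position: [0.5943, 0.0072, 0.0884]
tool_rot: [1.209, 1.208, -1.21]
ft_force: [-0.8, 0.4, 0.5]
grip_width: 0.159
t 5.62 dial 1.783 pos [0.5943 0.0072 0.0884] F [-0.8  0.4  0.5] T [-0.279  0.168  0.054]
tab w 149.0 255.31720430107524 180.00672043010752
time: 6.05
position: [0.5943, 0.0071, 0.0884]
tool_rot: [1.238, 1.189, -1.24]
ft_force: [0.2, -0.9, 0.4]
grip_width: 0.161
t 6.05 dial 1.824 pos [0.5943 0.0071 0.0884] F [ 0.2 -0.9  0.4] T [-0.283  0.156  0.081]
tab w 162.0 255.77351485148515 180.28465346534654
```

View pics/s3.png

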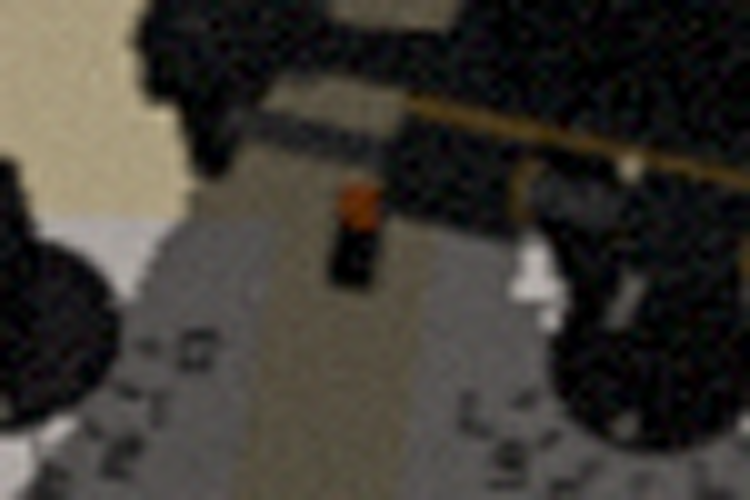

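```bash
python3 -m pendant '[{"travel":[0,0,0],"twist":0.02},{"travel":[0,0,0],"twist":0.03},{"travel":[0,0,0],"twist":0.03}]' >/dev/null; python3 look.py
python3 -m pendant '[{"travel":[0,0,0],"twist":0.02},{"travel":[0,0,0],"twist":0.03},{"travel":[0,0,0],"twist":0.03}]'>/dev/null; python3 look.py s4
```

```text
t 6.47 dial 1.853 pos [0.5943 0.0071 0.0884] F [ 1.  -0.5  1. ] T [-0.287  0.16   0.103]
tab w 154.0 255.69791666666666 180.19270833333331
t 6.9 dial 1.884 pos [0.5943 0.007  0.0885] F [ 0.2 -2.   0.8] T [-0.284  0.151  0.101]
tab w 128.0 255.7335423197492 180.1426332288401
```

View pics/s4.png

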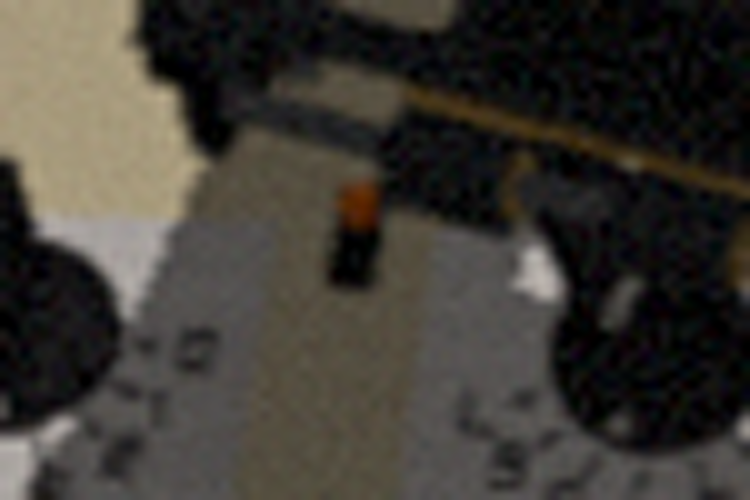

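Tab unchanged at zoom (360,205), so I'll continue.

```bash
for i in 1 ; do :; done
python3 -m pendant '[{"travel":[0,0,0],"twist":0.02},{"travel":[0,0,0],"twist":0.04},{"travel":[0,0,0],"twist":0.04}]' >/dev/null; python3 look.py s5a
python3 -m pendant '[{"travel":[0,0,0],"twist":0.02},{"travel":[0,0,0],"twist":0.03},{"travel":[0,0,0],"twist":0.03}]'>/dev/null; python3 look.py s5
```

```text
t 7.33 dial 1.924 pos [0.5943 0.007  0.0884] F [-0.6 -2.6  0.1] T [-0.315  0.139  0.062]
tab w 137.0 255.59329446064143 180.0320699708455
t 7.75 dial 1.954 pos [0.5943 0.007  0.0885] F [-1.3 -2.1 -0.1] T [-0.311  0.176  0.072]
tab w 190.0 255.74683544303798 180.28164556962025
```

View pics/s5.png

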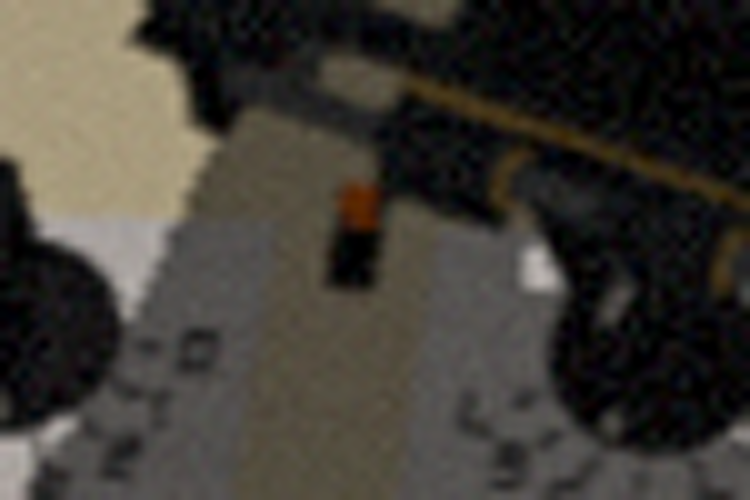

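```bash

python3 -m pendant '[{"travel":[0,0,0],"twist":0.02},{"travel":[0,0,0],"twist":0.03},{"travel":[0,0,0],"twist":0.03}]' >/dev/null; python3 look.py s6a
python3 -m pendant '[{"travel":[0,0,0],"twist":0.02},{"travel":[0,0,0],"twist":0.03},{"travel":[0,0,0],"twist":0.03}]'>/dev/null; python3 look.py s6
```

```text
t 8.18 dial 1.984 pos [0.5943 0.0069 0.0884] F [-0.1 -2.2  0.6] T [-0.335  0.214  0.06 ]
tab w 185.0 255.6464864864865 180.50486486486489
t 8.6 dial 2.014 pos [0.5942 0.0069 0.0884] F [ 0. -2.  1.] T [-0.355  0.149  0.117]
tab w 182.0 255.57425742574262 180.34323432343237
```

View pics/s6.png

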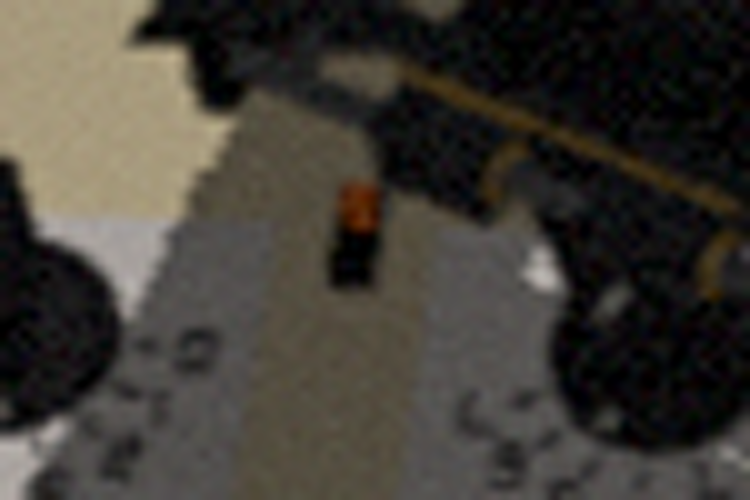

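```bash

python3 -m pendant '[{"travel":[0,0,0],"twist":0.02},{"travel":[0,0,0],"twist":0.03},{"travel":[0,0,0],"twist":0.03}]' >/dev/null; python3 look.py s7a
python3 -m pendant '[{"travel":[0,0,0],"twist":0.02},{"travel":[0,0,0],"twist":0.03},{"travel":[0,0,0],"twist":0.03}]'>/dev/null; python3 look.py s7
```

```text
t 9.03 dial 2.044 pos [0.5942 0.0068 0.0884] F [-0.  -1.2  1.2] T [-0.392  0.145  0.089]
tab w 212.0 255.78166351606802 180.47731568998108
t 9.45 dial 2.074 pos [0.5942 0.0068 0.0884] F [ 0.2 -2.1  0.9] T [-0.377  0.117  0.063]
tab w 156.0 255.40693196405647 180.36456996148908
```

View pics/s7.png

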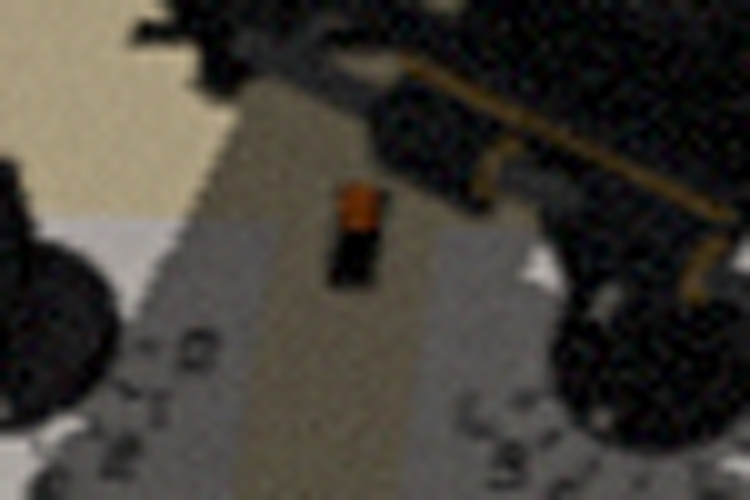

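```bash

python3 -m pendant '[{"travel":[0,0,0],"twist":0.02},{"travel":[0,0,0],"twist":0.03},{"travel":[0,0,0],"twist":0.03}]' >/dev/null; python3 look.py s8a
python3 -m pendant '[{"travel":[0,0,0],"twist":0.02},{"travel":[0,0,0],"twist":0.03},{"travel":[0,0,0],"twist":0.03}]'>/dev/null; python3 look.py s8
python3 -c "
from h import *
save('w8',cv2.resize(ctrl.get_image('wrist')[150:330,200:450],None,fx=3,fy=3))"
```

```text
t 9.88 dial 2.104 pos [0.5942 0.0068 0.0884] F [ 0.6 -2.1  0.8] T [-0.368  0.221  0.042]
tab w 148.0 255.2972972972973 180.41486486486488
t 10.3 dial 2.134 pos [0.594  0.0067 0.0884] F [-1.3 -1.8  1.6] T [-0.415  0.348 -0.093]
tab w 182.0 254.9141914191419 181.27942794279429
```

View pics/s8.png

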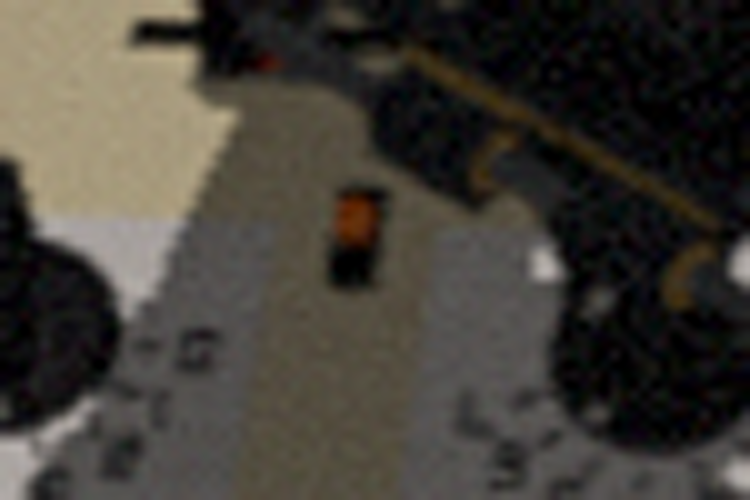

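View pics/w8.png

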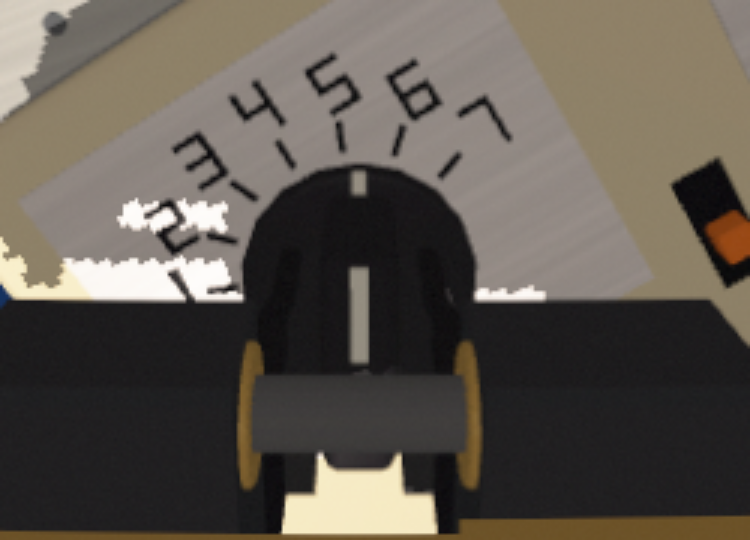

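```bash

python3 -m pendant '[{"travel":[0,0,0],"twist":0.02},{"travel":[0,0,0],"twist":0.03},{"travel":[0,0,0],"twist":0.03}]'>/dev/null; python3 look.py s9
python3 -c "
from h import *
save('w9',cv2.resize(ctrl.get_image('wrist')[150:330,250:500],None,fx=3,fy=3))"
```

```text
t 10.78 dial 2.164 pos [0.594  0.0067 0.0884] F [-1.  -2.1  1.4] T [-0.431  0.365  0.026]
tab w 157.0 255.1632653061224 181.34821428571425
```

View pics/s9.png

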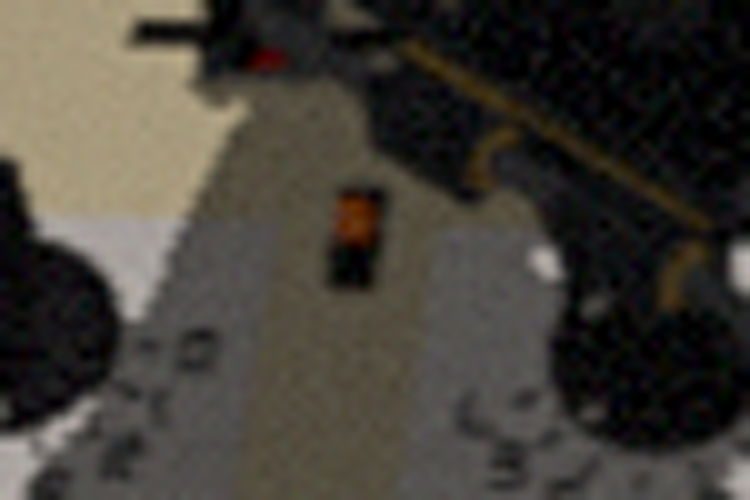

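View pics/w9.png

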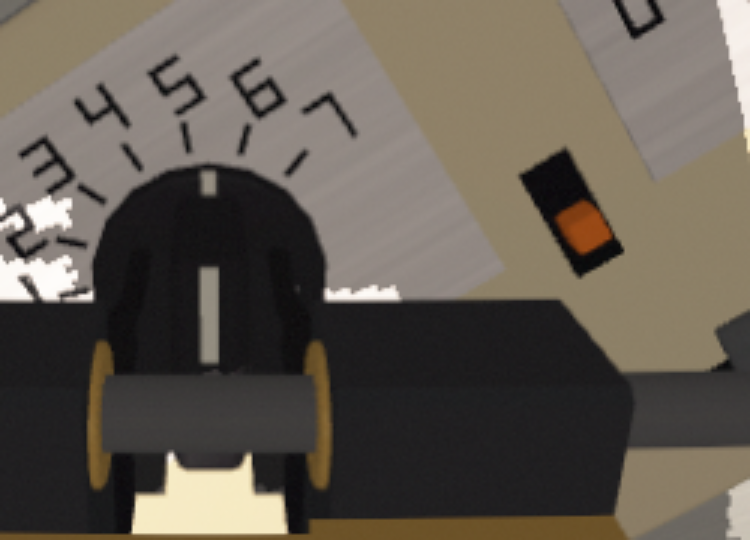

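```bash
cat > tab.py <<'E'
from h import *
import sys
ctr=np.array([.5800,-.0732]); yaw=.212
def tabx(st,im,name=None):
    c=cam('wrist',st); h=cv2.cvtColor(im,cv2.COLOR_RGB2HSV)
    m=cv2.inRange(h,(5,180,90),(16,255,255)); n,l,s,ce=cv2.connectedComponentsWithStats(m)
    o=[]
    for i in range(1,n):
        if s[i,4]<15: continue
        p=onz(c,[ce[i]],.079)[0]; d=p[:2]-ctr; X=d@[np.cos(yaw),np.sin(yaw)]; Y=d@[-np.sin(yaw),np.cos(yaw)]
        o.append((s[i,4],ce[i].round(1),round(X,4),round(Y,4)))
    return o
if __name__=='__main__':
    st=ctrl.get_state(); im=ctrl.get_image('wrist'); M=R.from_rotvec(st['tool_rot']).as_matrix()
    print('t',round(st['time'],2),'dial(gripper)',(0.212-np.arctan2(M[1,2],M[0,2])).round(3),'F',st['ft_force'].round(1),'T',st['torque'].round(3))
    for k in tabx(st,im): print(k)
    if len(sys.argv)>1: save(sys.argv[1],im)
E
python3 tab.py; python3 -c "
from tab import *
im=cv2.imread('pics/w1.png')[:,:,::-1].copy()
st=dict(position=[0.59862395,-0.06062662,0.29972062],tool_rot=[0.958, 1.35, -0.961])
for k in tabx(st,im): print(k)"
```

```text
t 10.88 dial(gripper) 2.164 F [-0.3 -1.4  1.7] T [-0.441  0.386  0.086]
(np.int32(339), array([624.1,   6.1]), np.float64(0.0535), np.float64(-0.1482))
(np.int32(202), array([444.3, 225.3]), np.float64(-0.0053), np.float64(0.0006))
(np.int32(314), array([450.4, 158.3]), np.float64(0.064), np.float64(-0.165))
(np.int32(42), array([321.4, 196.6]), np.float64(-0.0109), np.float64(0.0008))
```

The wrist view shows the tab has moved 5.6 mm to about 0.006, so the left dial is in. I'll release it and go to the right dial.

```bash

python3 -m pendant '[{"travel":[0,0,0],"twist":0},{"travel":[0,0,0],"twist":0},{"travel":[0,0,0],"twist":0},{"travel":[-0.02,0,0],"twist":0},{"travel":[-0.05,0,0],"twist":0},{"travel":[-0.05,0,0],"twist":0}]' 0; python3 tab.py w10; python3 - <<'E'
from h import *
s=ctrl.get_state(); M=R.from_rotvec(s['tool_rot']).as_matrix(); print(M.round(3),s['position'],s['joint_positions'].round(2))
t=np.array([.625,-.1408]); d=np.r_[t-s['position'][:2],0]; print(M.T@d)
a=np.pi/2-1.48+.212-np.pi/2; print('twist', np.arctan2(M[1,2],M[0,2])-a)
E
```

```text
time: 11.68
position: [0.5965, 0.0067, 0.1423]
tool_rot: [1.487, 1.0, -1.479]
ft_force: [0.4, 0.6, -0.6]
grip_width: 0.496
t 11.68 dial(gripper) 2.164 F [ 0.4  0.6 -0.6] T [0.022 0.138 0.023]
(np.int32(829), array([557.8,  19.4]), np.float64(0.0604), np.float64(-0.1532))
(np.int32(116), array([418.9, 203.9]), np.float64(-0.0057), np.float64(0.0005))
[[ 0.003  0.928 -0.372]
 [-0.001 -0.372 -0.928]
 [-1.     0.003 -0.   ]] [0.5953564  0.00680907 0.14065971] [-0.63  0.3   0.69  1.72 -0.2   1.19 -1.84]
[0.00018853 0.0824362  0.12598181]
twist -0.6840357704635402
```

View pics/w10.png

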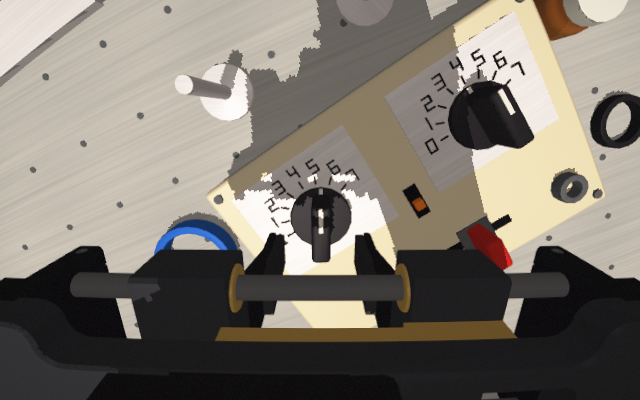

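```bash

python3 -m pendant '[{"travel":[0,0.02,0.03],"twist":-0.15},{"travel":[0,0.041,0.063],"twist":-0.32},{"travel":[0,0.062,0.095],"twist":-0.5},{"travel":[0,0.0825,0.126],"twist":-0.684},{"travel":[0,0.0825,0.126],"twist":-0.684},{"travel":[0,0.0825,0.126],"twist":-0.684}]' 0; python3 tab.py w11; python3 - <<'E'
from h import *
s=ctrl.get_state(); M=R.from_rotvec(s['tool_rot']).as_matrix(); print(s['position'],s['joint_positions'].round(2))
t=np.array([.625,-.1408]); d=np.r_[t-s['position'][:2],0]; print(M.T@d)
E
```

```text
time: 12.48
position: [0.6247, -0.1399, 0.1402]
tool_rot: [0.985, 1.336, -0.983]
ft_force: [0.3, 1.0, 0.3]
grip_width: 0.499
t 12.47 dial(gripper) 1.481 F [0.3 1.  0.3] T [-0.071  0.132  0.003]
(np.int32(700), array([439.3, 177.1]), np.float64(0.0702), np.float64(-0.1684))
(np.int32(94), array([229.4, 244.7]), np.float64(-0.0047), np.float64(-0.0011))
[ 0.6248763  -0.13902645  0.14032964] [-0.31  0.39  0.62  1.6  -0.24  1.22 -0.91]
[-8.29319181e-07 -4.11578239e-04  1.72956049e-03]
```

View pics/w11.png

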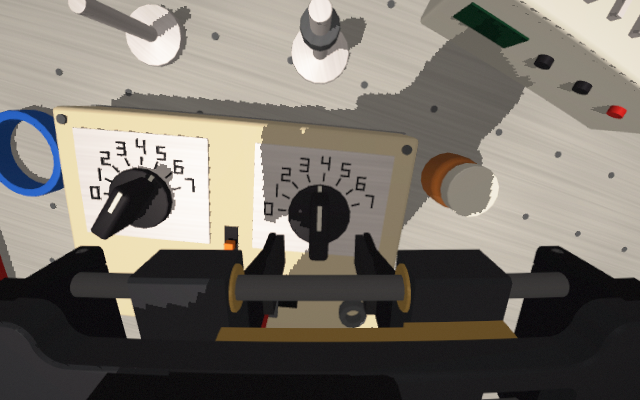

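The right knob is aligned at column 319. I'll lower, grip, and turn back to about 1.10.

```bash
python3 -m pendant '[{"travel":[0.025,0,0],"twist":0},{"travel":[0.045,0,0],"twist":0},{"travel":[0.052,0,0],"twist":0},{"travel":[0.052,0,0],"twist":0}]' 0; python3 -m pendant '[{"travel":[0,0,0],"twist":0},{"travel":[0,0,0],"twist":0},{"travel":[0,0,0],"twist":0},{"travel":[0,0,0],"twist":0}]' -1 12; python3 -m pendant '[{"travel":[0,0,0],"twist":-0.08},{"travel":[0,0,0],"twist":-0.16},{"travel":[0,0,0],"twist":-0.24},{"travel":[0,0,0],"twist":-0.32},{"travel":[0,0,0],"twist":-0.38},{"travel":[0,0,0],"twist":-0.38}]'; python3 tab.py w12; python3 look.py s12
```

```text
time: 13.02
position: [0.6247, -0.1386, 0.0879]
tool_rot: [0.984, 1.337, -0.982]
ft_force: [-0.1, -0.1, -0.3]
grip_width: 0.5
time: 13.52
position: [0.6251, -0.1392, 0.0882]
tool_rot: [0.984, 1.336, -0.982]
ft_force: [0.8, -1.7, 0.8]
grip_width: 0.163
time: 14.28
position: [0.6248, -0.1388, 0.0882]
tool_rot: [0.694, 1.456, -0.692]
ft_force: [-0.8, 1.7, 1.6]
grip_width: 0.161
t 14.28 dial(gripper) 1.1 F [-0.8  1.7  1.6] T [ 0.177  0.38  -0.041]
(np.int32(199), array([194.8, 238.6]), np.float64(-0.0051), np.float64(-0.0004))
(np.int32(877), array([459.1, 243.6]), np.float64(0.0711), np.float64(-0.1581))
t 14.32 dial 1.101 pos [ 0.6248 -0.1387  0.0882] F [-0.7  1.   0.3] T [0.292 0.4   0.031]
tab w 346.0 255.24335260115606 181.14682080924857
```

View pics/w12.png

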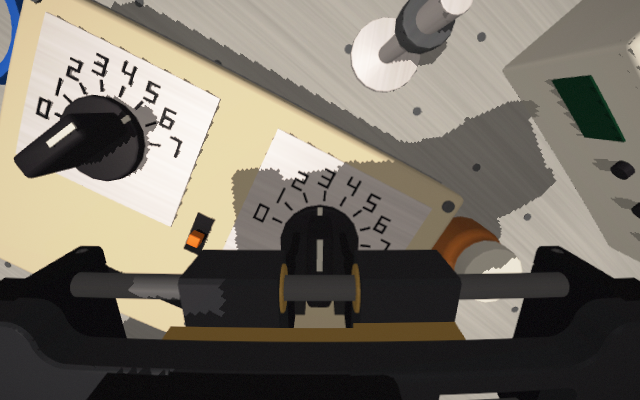

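View pics/s12.png

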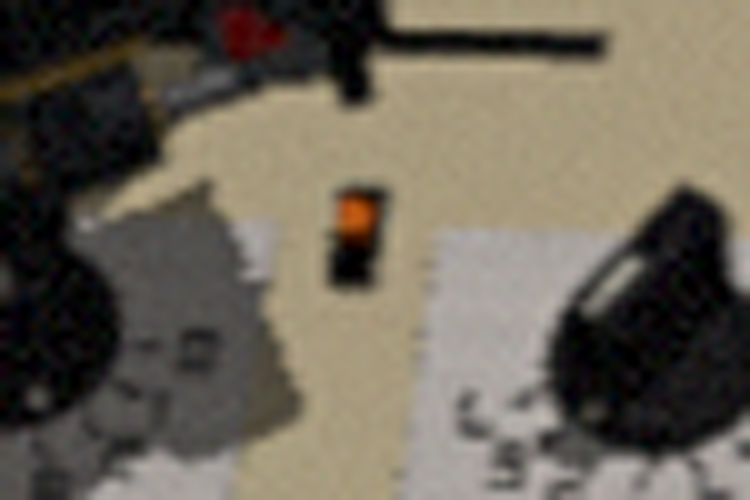

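Tab still at about 0.006, visible in both views. Next I'll search downward in small steps.

```bash
python3 -m pendant '[{"travel":[0,0,0],"twist":-0.02},{"travel":[0,0,0],"twist":-0.04},{"travel":[0,0,0],"twist":-0.04}]' >/dev/null; python3 tab.py; python3 -m pendant '[{"travel":[0,0,0],"twist":-0.02},{"travel":[0,0,0],"twist":-0.03},{"travel":[0,0,0],"twist":-0.03}]' >/dev/null; python3 tab.py
```

```text
t 14.75 dial(gripper) 1.06 F [-1.6  1.2  0.7] T [ 0.16   0.339 -0.057]
(np.int32(198), array([194.3, 233.8]), np.float64(-0.005), np.float64(-0.0003))
(np.int32(746), array([459.9, 247.1]), np.float64(0.0725), np.float64(-0.1585))
t 15.18 dial(gripper) 1.03 F [-0.8  0.5  0.3] T [ 0.182  0.391 -0.07 ]
(np.int32(201), array([194.3, 230. ]), np.float64(-0.0047), np.float64(-0.0003))
(np.int32(642), array([460.9, 249.7]), np.float64(0.0739), np.float64(-0.159))
```

```bash
python3 -m pendant '[{"travel":[0,0,0],"twist":-0.02},{"travel":[0,0,0],"twist":-0.03},{"travel":[0,0,0],"twist":-0.03}]' >/dev/null; python3 tab.py|head -2; python3 -m pendant '[{"travel":[0,0,0],"twist":-0.02},{"travel":[0,0,0],"twist":-0.03},{"travel":[0,0,0],"twist":-0.03}]' >/dev/null; python3 tab.py|head -2
```

```text
t 15.6 dial(gripper) 1.0 F [-1.2  1.   1.3] T [ 0.12   0.385 -0.017]
(np.int32(205), array([194.7, 225.7]), np.float64(-0.004), np.float64(-0.0003))
t 16.02 dial(gripper) 0.97 F [-2.3 -0.   1.2] T [0.215 0.495 0.049]
(np.int32(209), array([197.1, 218.2]), np.float64(-0.0007), np.float64(-0.0002))
```

The bar jumped to about 0.0105. I'll take one small step further into the gate and look.

```bash
python3 -m pendant '[{"travel":[0,0,0],"twist":-0.015},{"travel":[0,0,0],"twist":-0.03},{"travel":[0,0,0],"twist":-0.03}]' >/dev/null; python3 tab.py w13|head -2; python3 look.py s13
```

```text
t 16.45 dial(gripper) 0.94 F [-1.2  0.7  1.3] T [ 0.224  0.495 -0.055]
(np.int32(211), array([197.5, 214.6]), np.float64(-0.0006), np.float64(-0.0002))
t 16.5 dial 0.94 pos [ 0.6246 -0.1386  0.0882] F [-1.6  1.   1.4] T [ 0.206  0.478 -0.042]
tab w 316.0 255.07142857142856 182.84386852085964
```

View pics/s13.png

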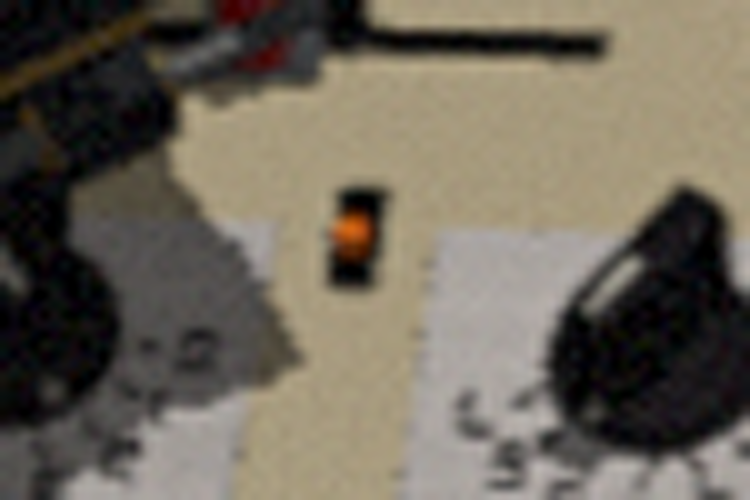

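```bash
python3 -m pendant '[{"travel":[0,0,0],"twist":0},{"travel":[0,0,0],"twist":0},{"travel":[0,0,0],"twist":0},{"travel":[-0.03,0,0],"twist":0},{"travel":[-0.07,0,0],"twist":0},{"travel":[-0.07,0,0],"twist":0}]' 0; python3 tab.py w14 | head -3; python3 - <<'E'
from h import *
s=ctrl.get_state(); M=R.from_rotvec(s['tool_rot']).as_matrix(); print(s['position'],s['joint_positions'].round(2))
t=np.array([.5228,-.1162]); d=np.r_[t-s['position'][:2],0]; print(M.T@d, 'twist',np.arctan2(M[1,2],M[0,2])+1.359)
E
```

```text
time: 17.3
position: [0.627, -0.1396, 0.1621]
tool_rot: [0.571, 1.487, -0.567]
ft_force: [-1.1, -0.1, 0.5]
grip_width: 0.499
t 17.3 dial(gripper) 0.941 F [-1.1 -0.1  0.5] T [-0.117  0.084  0.052]
(np.int32(101), array([227.1, 187.5]), np.float64(-0.0012), np.float64(-0.0))
(np.int32(581), array([414.7, 230.9]), np.float64(0.0654), np.float64(-0.1623))
[ 0.6256962  -0.13912559  0.15991951] [-0.23  0.36  0.52  1.58 -0.19  1.25 -0.41]
[-0.00045182 -0.05139729 -0.0920398 ] twist 0.6304813567918255
```

View pics/w14.png

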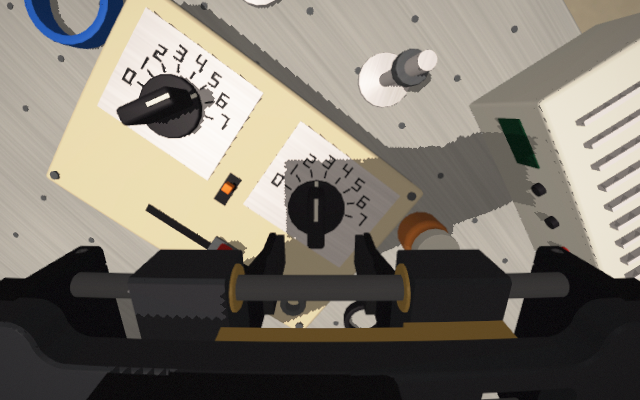

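The tab stays forward (x −1 mm vs −5.5 before). Moving above the hasp.

```bash
python3 -m pendant '[{"travel":[0,-0.017,-0.03],"twist":0.16},{"travel":[0,-0.034,-0.06],"twist":0.32},{"travel":[0,-0.0514,-0.092],"twist":0.48},{"travel":[0.02,-0.0514,-0.092],"twist":0.63},{"travel":[0.03,-0.0514,-0.092],"twist":0.63},{"travel":[0.03,-0.0514,-0.092],"twist":0.63}]' 0; python3 tab.py w15 | head -3; python3 - <<'E'
from h import *
s=ctrl.get_state(); M=R.from_rotvec(s['tool_rot']).as_matrix(); print(s['position'],s['joint_positions'].round(2))
t=np.array([.5228,-.1162]); d=np.r_[t-s['position'][:2],0]; print(M.T@d, 'twist',np.arctan2(M[1,2],M[0,2])+1.359)
E
```

```text
time: 18.1
position: [0.5222, -0.1161, 0.1281]
tool_rot: [1.05, 1.302, -1.048]
ft_force: [0.1, 0.6, 0.5]
grip_width: 0.499
t 18.1 dial(gripper) 1.568 F [0.1 0.6 0.5] T [-0.05   0.092 -0.008]
(np.int32(1394), array([506.2,  71.7]), np.float64(0.0451), np.float64(-0.1606))
(np.int32(136), array([277.4, 137.6]), np.float64(-0.0018), np.float64(-0.0002))
[ 0.52284983 -0.11632377  0.12887074] [-0.38  0.16  0.6   1.88 -0.1   1.14 -1.1 ]
[-1.72996163e-07 -2.23879784e-05 -1.31530879e-04] twist 0.0023895613513778002
```

View pics/w15.png

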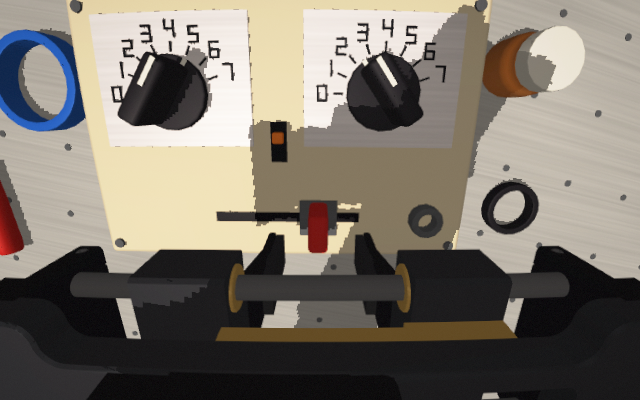

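The red handle is at column 318, centred between the fingers. I'll lower, grip, then slide along −z (the case's left).

```bash
python3 -m pendant '[{"travel":[0.03,0,0],"twist":0},{"travel":[0.049,0,0],"twist":0},{"travel":[0.049,0,0],"twist":0}]' 0; python3 -m pendant '[{"travel":[0,0,0],"twist":0},{"travel":[0,0,0],"twist":0},{"travel":[0,0,0],"twist":0},{"travel":[0,0,0],"twist":0}]' -1 15; python3 -m pendant '[{"travel":[0,0,-0.006],"twist":0},{"travel":[0,0,-0.012],"twist":0},{"travel":[0,0,-0.012],"twist":0}]'; python3 tab.py w16 | head -3
```

```text
time: 18.52
position: [0.5219, -0.1164, 0.0785]
tool_rot: [1.049, 1.303, -1.05]
ft_force: [-0.2, 0.3, 0.2]
grip_width: 0.5
time: 19.02
position: [0.522, -0.115, 0.079]
tool_rot: [1.051, 1.304, -1.049]
ft_force: [-2.5, 2.5, 2.9]
grip_width: 0.16
time: 19.4
position: [0.5194, -0.1027, 0.079]
tool_rot: [1.051, 1.305, -1.048]
ft_force: [0.2, -0.0, -0.2]
grip_width: 0.16
t 19.4 dial(gripper) 1.567 F [ 0.2 -0.  -0.2] T [-0.167  0.    -0.128]
(np.int32(2025), array([573.1,  62.4]), np.float64(0.045), np.float64(-0.1538))
(np.int32(212), array([289.4, 146. ]), np.float64(-0.002), np.float64(0.0))
```

View pics/w16.png

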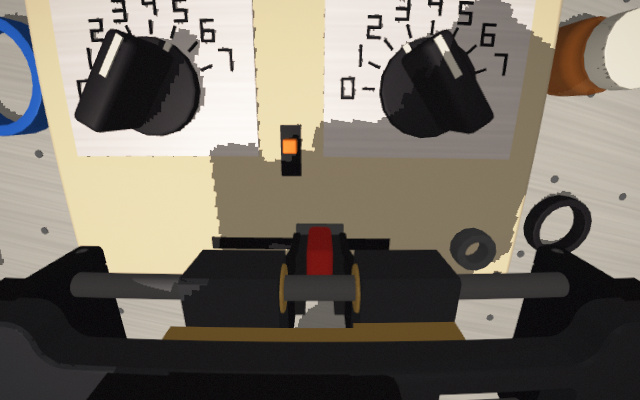

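```bash
python3 -m pendant '[{"travel":[0,0,-0.008],"twist":0},{"travel":[0,0,-0.016],"twist":0},{"travel":[0,0,-0.024],"twist":0},{"travel":[0,0,-0.03],"twist":0},{"travel":[0,0,-0.034],"twist":0},{"travel":[0,0,-0.037],"twist":0},{"travel":[0,0,-0.039],"twist":0},{"travel":[0,0,-0.041],"twist":0},{"travel":[0,0,-0.041],"twist":0}]'; python3 - <<'E'
from h import *
s=ctrl.get_state(); d=s['position'][:2]-np.array([.58,-.0732]); y=.212
print(d@[np.cos(y),np.sin(y)], d@[-np.sin(y),np.cos(y)], s['ft_force'])
save('w17',ctrl.get_image('wrist'))
E
```

```text
time: 20.58
position: [0.5117, -0.0659, 0.0791]
tool_rot: [1.05, 1.299, -1.05]
ft_force: [6.6, -8.9, -8.2]
grip_width: 0.159
-0.06527731845587012 0.02153765087379417 [ 6.64942289 -8.91092121 -8.16719566]
```

View pics/w17.png

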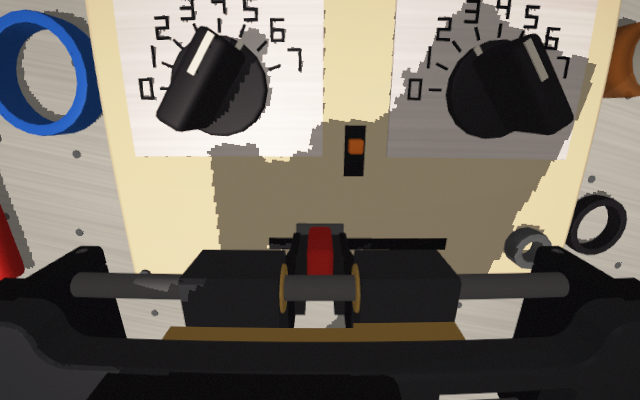

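The gripper is at case y = 21.5 mm (the stop is at +20 mm) and the force has risen to about 10 N, so the hasp is at its stop. Releasing and retreating straight up.

```bash
python3 -m pendant '[{"travel":[0,0,0.002],"twist":0},{"travel":[0,0,0.002],"twist":0},{"travel":[0,0,0.002],"twist":0},{"travel":[0,0,0.002],"twist":0},{"travel":[-0.03,0,0.002],"twist":0},{"travel":[-0.09,0,0.002],"twist":0},{"travel":[-0.15,0,0.002],"twist":0},{"travel":[-0.2,0,0.002],"twist":0},{"travel":[-0.2,0,0.002],"twist":0}]' 0; python3 tab.py w18 | head -4; python3 look.py s18; python3 - <<'E'
from h import *
s=ctrl.get_state(); im=ctrl.get_image('wrist'); c=cam('wrist',s)
h=cv2.cvtColor(im,cv2.COLOR_RGB2HSV); m=cv2.inRange(h,(0,170,60),(4,255,255))|cv2.inRange(h,(174,170,60),(180,255,255))
n,l,st,ce=cv2.connectedComponentsWithStats(m)
for i in range(1,n):
  if st[i,4]>40:
    p=onz(c,[ce[i]],.1)[0][:2]-np.array([.58,-.0732]); y=.212; print(st[i],ce[i],p@[np.cos(y),np.sin(y)],p@[-np.sin(y),np.cos(y)])
E
```

```text
time: 21.75
position: [0.5138, -0.0675, 0.2836]
tool_rot: [1.054, 1.294, -1.044]
ft_force: [-0.1, 0.2, -0.8]
grip_width: 0.498
t 21.75 dial(gripper) 1.569 F [-0.1  0.2 -0.8] T [-0.053  0.196  0.043]
(np.int32(449), array([469. ,  89.3]), np.float64(0.0478), np.float64(-0.1646))
(np.int32(36), array([333.5, 129.5]), np.float64(-0.0019), np.float64(0.0003))
t 21.8 dial 1.569 pos [ 0.5125 -0.0673  0.2809] F [-0.3 -0.4 -0.1] T [-0.037  0.195  0.017]
tab w 133.0 254.9563909774437 183.27518796992481
[587   9  13   9  90] [593.36666667  13.02222222] 0.1281084919553633 -0.2846090319480255
[ 107  146   31   65 1123] [122.36865539 178.13268032] -0.06156862745266008 0.2633113065779674
[313 167  11  26 279] [318.01433692 179.54480287] -0.06356942236604846 0.020480699152133963
```

View pics/w18.png

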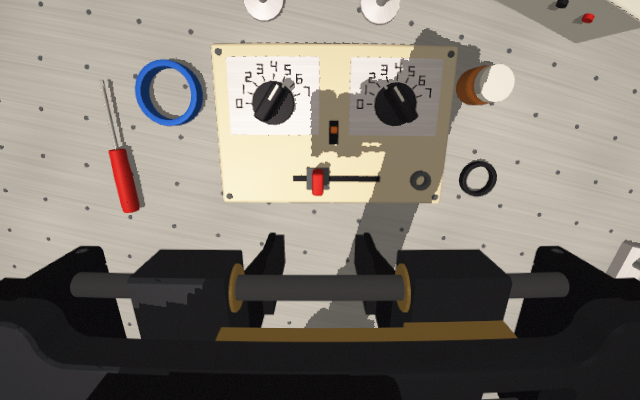

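View pics/s18.png

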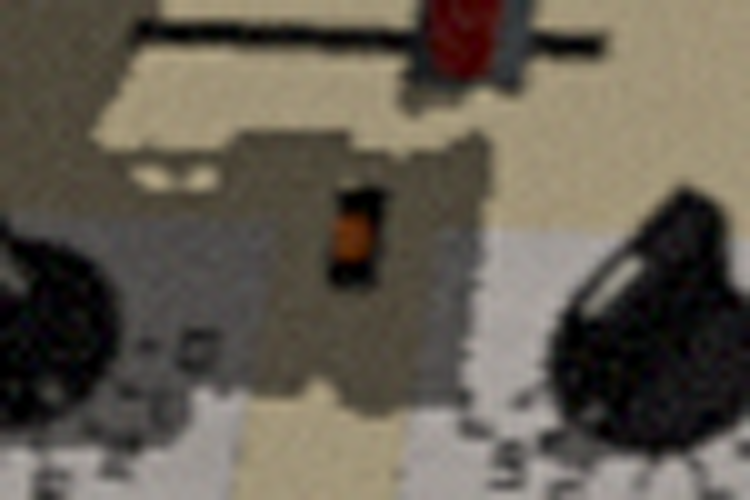

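```bash
python3 -c "
from bench import ctrl
print(ctrl.close_job())"
```

```text
the job is handed in; nothing more can be done
None
```

The case is unlocked, the hasp is open at its stop, and I handed the job in at about 22 s of the 72 s allowed. `close_job` gives no verdict, so what follows rests on my own last checks.

- **Left dial:** I turned it up towards 5 with a 12 N grip. The tab jumped about 5.5 mm with the gripper at about 2.13 rad. I left it at about 2.16 rad, inside the 1.7–2.3 range.
- **Right dial:** I turned it down towards 2. The tab jumped again, to fully forward, at about 0.97 rad. I left it at about 0.94 rad, inside the 0.5–1.1 range.
- **Bar:** it was still fully forward in the last wrist and scene views, after the dials and hasp had been released. The wrist view of the tab jittered by about 1 mm. Its last reading puts the bar at about 9.5–10 mm, above the 9 mm limit but not a precise check. The scene view agreed that it was fully forward.
- **Hasp:** the handle now sits at about +20.5 mm along the case, with its stop at +20 mm. I felt it press on the stop at roughly 10–14 N before letting go.
- **Surroundings:** the last pictures show the surrounding objects apparently where they were, checked by eye only. The gripper was raised about 0.2 m clear, reading no contact force.

The forces I read stayed small while turning the dials: the moment about the vertical was about 0.13 N m at most, against the 0.48 N m limit.

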